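# Clamp the drilled block on the workbench

### The arm

A 6-joint arm with a two-finger parallel gripper is mounted at the origin on the work surface. World frame = base frame: x ahead of the robot, y to its left, z up, the work surface at z = 0. Lengths are in mm, angles in rad, forces in N, time in s.
With the tool pointing down it reaches from about 300 to 850 mm from the base axis. Payload 4.2 kg.
Tool frame: the origin (TCP) lies on the centre line of the jaws, within the pads' length; the fingertips stand 17 mm ahead of it and the grasp point (between the pads) lies 2 mm behind it; z points along the fingers, y is the line along which they close (so a half turn about z gives the same grasp; the last joint's range is limited). The gripper opens to 91 mm and grips with 3 to 60 N. Pads are 32 mm wide; open, the fingers measure 118 mm over their backs; the gripper's body (76 mm by 178 mm) begins 60 mm behind the grasp point.
Start: joints at [-1.201, 0.32, 1.565, -0, 1.257, -0.02], TCP at [218.506, -531.88, 230.976] pointing down, gripper open.
Joint ranges: [-3.11, 3.11], [-0.84, 2.01], [0.21, 2.61], [-1.34, 4.49], [0.05, 2.63], [-2.56, 2.56]. Speed limits (rad/s): [2.57, 2.57, 3.14, 3.14, 3.14, 3.14].

### API

Orientations are given as a 3x3 rotation matrix whose columns are the frame's x, y, z axes.
In Python, from cell import env gives the robot as it stands.
- The arm moves only by the tool move_arm, never from a script. Its arguments are lists of equal length, an entry for each row: "jaw": the closure, from -1 (fully open) to 1 (shut); "linear": the shift along the tool's x, y, z normalised to -1 to 1, where 1 is 200 mm, a list of three; "yaw": the turn about the tool's z normalised to -1 to 1, where 1 is 30 degrees. In form: {"jaw": [jaw, ...], "linear": [[x, y, z], ...], "yaw": [yaw, ...]}. A call has 1 to 20 rows; each row is the pose to reach, as a shift and turn from the pose commanded when the call began, along the tool's axes at that moment; what a row does not reach only later rows make up. A row lasts 1/12 s, in which the tool goes at most 41.7 mm and 7.16 degrees, less where a joint would pass 70% of its speed; a pose out of reach is approached as far as the arm can. A call with a number of a shift or a turn outside -1 to 1 is refused whole. A call with a gripper value outside its range is refused whole. The fingers move at their own pace and stop on an object; "grip_force" is the grip in N (left out, the last holds). Time passes only in rows, so rows that repeat a pose let the fingers close. It gives the time, the measured TCP pose, the force, the opening and the grip force at its end, in the units of the state.
- env.state(): the state, without advancing time (a new reading comes with each control period).
- env.read_camera(name): name is "scene" or "top" or "wrist"; returns a dict with "pixels" (420x560x3 uint8, blue, green, red), "intrinsics" (3x3 intrinsics, pixels), "R" (3x3) and "t" (3): a world point X has camera coordinates R X + t. Camera axes: x right, y down, z forward; pixel columns grow to the right and rows downward; lengths in mm; the calibration is good to about 2 mm. A picture is of the moment at which its call begins. There is no depth.
- env.hand_in(): hands the job in; it is judged then, once.
The state is a dict: "time_s": time; "joint_pos": joint angles; "joint_vel": joint speeds; "effort": joint torques, N m; "tcp_pos": TCP position; "ee_rot": TCP orientation; "ft_force": force on the tool from outside, world axes, zero at the start; "wrist_torque": the same for the moment, N m; "finger_gap": opening from 0.0 (shut) to 1.0 (fully open); "finger_force": force on a finger pad.
Only numpy, scipy, OpenCV 4.12 (cv2) and the standard library are available. Lean on these libraries where they do the work, as an engineer would, in place of code of your own. Each camera call takes 0.05 s, during which the arm holds its last target. There are 200 camera calls.

### The job

Two identical push clamps with red levers are bolted to the bench, both open, and only one of them has an aluminium block lying in front of its plunger. Flip that clamp's lever over its high point until it snaps closed and the block is held against the clamp's fence. Leave the empty clamp open.

Things in the scene. Friction and masses are not known exactly. Their poses are not given: they have to be found in the camera images.
- work_clamp: Clamp with the block in it, bolted down at the left or right; the empty twin is on the other side. Base 165 x 80 x 12 mm, x = -55 to 110. Origin on the bench below the lever's pivot, x from lever to fence, z up. Two steel cheeks by the pivot, 64 mm high. Fence: wall at x = 98 to 110, top 42 mm high. A rubber-tipped plunger 26 mm high moves to +x as the lever turns and pushes the block.
- work_pivot (a point): Pivot of the work clamp's lever, 52 mm above the bench, axes like the clamp's. The lever turns about the y axis here, in the x-z plane: open it leans back to -x, and it swings up over the top and down to +x. It reaches 110 mm from the pivot: a flat steel bar, then from 44 to 110 mm a round red handle 18 mm thick.
- work_lever (a joint): Its angle, rad. 0: fully open on its stop, leaning back (-x) 30 deg from upright; it starts here. 0.52: upright; 2.0: closed on its stop, 85 deg forward. A spring resists the turn, most near 0.6 (about 0.5 N m, 5 to 7 N at the handle). High point 1.1 (33 deg forward of upright): let go before it, the lever springs back open; beyond about 1.25 it snaps closed by itself and stays.
- spare_lever (a joint): Angle of the empty clamp's lever, same meaning. It starts fully open (0) and must stay open. That clamp is identical and stands more than 0.2 m to the left or right of the work clamp.
- block: Loose aluminium block 40 (x) x 56 (y) x 24 (z) mm, four small dark holes in its top, about 0.15 kg, lying on the work clamp's base between plunger and fence, 2 to 6 mm short of the fence. Origin at the centre of its underside, axes like the clamp's. The closing clamp pushes it home, to x = 78 mm in the clamp's frame.
Mind the look-alikes: they are no part of the job. Leave any yellow look-alike of the part that bears spare_lever alone.

How it is judged (in metres and radians):
At the end, for the whole second after the job is handed in: The work clamp's lever is closed (beyond 1.85 of 2.0 rad), the block lies still and flat against the fence (its origin 76.5 to 82 mm along the clamp's x, within 15 mm of its centre line, tilted under 0.1 rad), and the empty clamp's lever is still open (under 0.5 rad) (value of joint work_lever above 1.85 rad and x of block in the frame of work_clamp between 0.0765 and 0.082 m and y of block in the frame of work_clamp between -0.015 and 0.015 m and angle between block's own z axis and vertical below 0.1 rad and linear speed of block below 0.02 m/s and value of joint spare_lever below 0.5 rad); the robot touches nothing.
It fails at once if the empty clamp's lever is swung past upright (0.7 rad) (value of joint spare_lever above 0.7 rad).
It also fails if it takes over 32 s, if anything falls off the work surface, if the arm or the gripper's body presses on something with over 40 N, if the wrist force passes 120 N, or if a joint passes its speed limit or range.

## Working session

There is one attempt and no reset: what is moved stays moved. The work goes in short steps, Python scripts to look and compute and a tool call to move; the robot and the scene stay as the last step left them, time stands still between calls to the robot, and variables do not carry over. Pictures are saved under pics/ and viewed, at most 10 in all, crops included, and the job is handed in when it is done.

Besides the shell and the picture viewer there is one more tool, called after "Call:" as a command line: name --pt "numbers of a row" for each row, then --argument value for the rest. move_arm: Moves the arm, as the interface text tells. Scaled input: -1 to 1 covers 200 mm each way for a shift and 30 degrees each way for a turn. Its arguments: {"type":"object","properties":{"jaw":{"type":"array","items":{"type":"number"}},"linear":{"type":"array","items":{"type":"array","items":{"type":"number","minimum":-1,"maximum":1}}},"yaw":{"type":"array","items":{"type":"number","minimum":-1,"maximum":1}},"grip_force":{"type":"number"}},"required":["jaw","linear","yaw"]}

```bash
mkdir -p pics
cat > h.py <<'E'
import numpy as np,cv2
from cell import env
def ray(c,u,v):
    K,R,t=map(np.array,(c["intrinsics"],c["R"],c["t"])); t=t.ravel()
    d=R.T@np.linalg.solve(K,[u,v,1.]); return -R.T@t,d
def onz(c,u,v,z):
    o,d=ray(c,u,v); return o+d*(z-o[2])/d[2]
def proj(c,X):
    p=np.array(c["intrinsics"])@(np.array(c["R"])@np.array(X,float)+np.array(c["t"]).ravel()); return p[:2]/p[2]
E
python3 - <<'E'
from h import *
a=env.read_camera("top");b=env.read_camera("scene")
cv2.imwrite("pics/top.png",a["pixels"]);cv2.imwrite("pics/scene.png",b["pixels"])
for n,c in(("top",a),("scene",b)):
    print(n,ray(c,280,210))
    h=cv2.cvtColor(c["pixels"],cv2.COLOR_BGR2HSV)
    m=(((h[...,0]<8)|(h[...,0]>172))&(h[...,1]>130)&(h[...,2]>60)).astype(np.uint8)
    k,l,s,ce=cv2.connectedComponentsWithStats(m)
    for i in range(1,k):
        if s[i,4]>20: print(s[i],ce[i], onz(c,*ce[i],120).round())
E
```

```text
top (array([ 422.98165531, -111.15973318, 1006.58601538]), array([ 0.07113243, -0.03625522, -0.99694037]))
[286 169  14  15 120] [292.75       175.86666667] [ 559. -170.  120.]
[124 201  12  17  67] [128.37313433 209.79104478] [486. 174. 120.]
[318 284  18  19 158] [327.00632911 293.28481013] [ 313. -241.  120.]
[419 314  19  23 196] [427.87244898 325.41836735] [ 247. -451.  120.]
scene (array([1199.78623983,  365.93598238, 1170.71673908]), array([-0.5138996 , -0.33638367, -0.78929127]))
[223  91   7  20 108] [225.96296296 100.34259259] [ 246. -452.  120.]
[268 129   7  21 118] [271.25423729 139.13559322] [ 313. -242.  120.]
[238 195   8  24 138] [241.54347826 206.55797101] [ 559. -171.  120.]
[367 236  14  22 162] [373.42592593 246.35185185] [488. 168. 120.]
[547 306  13  20 187] [554.2513369  315.42780749] [440. 581. 120.]
[533 352  27  22 394] [545.80964467 363.09390863] [558. 595. 120.]
[550 391  10  25 151] [555.7615894  402.34437086] [628. 633. 120.]
```

View pics/top.png

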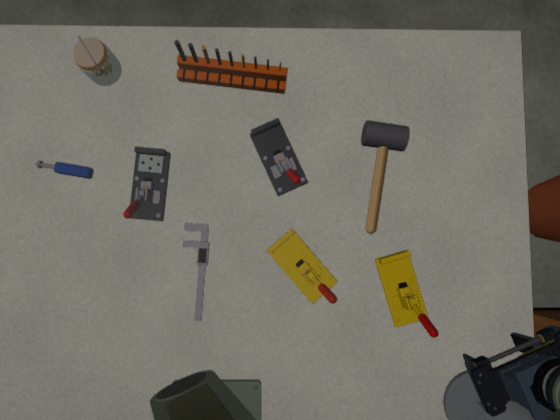

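View pics/scene.png

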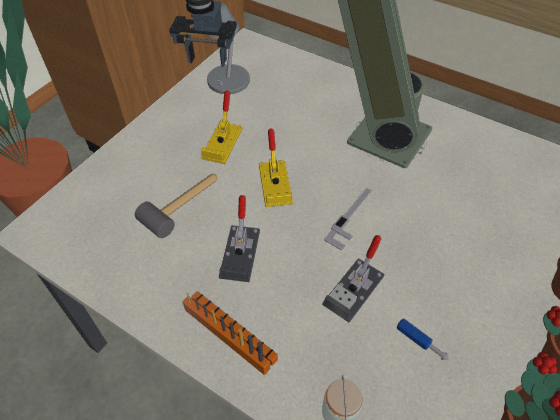

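The work clamp is the dark grey one with the four-holed block: block at top px (150,162), red handle at (128,210); in scene it is at (355,285). Possible mix-ups in top: the empty grey clamp (280,158), and the yellow look-alikes (303,266) and (402,288). None of those has a block.

Run:
```python
from h import *
a=env.read_camera("top");b=env.read_camera("scene")
p=a["pixels"]
cv2.imwrite("pics/crop.png",cv2.resize(p[130:240,100:200],None,fx=5,fy=5,interpolation=cv2.INTER_CUBIC))
g=cv2.cvtColor(p,cv2.COLOR_BGR2GRAY)
m=(g<85).astype(np.uint8); m[:,:110]=0;m[:,200:]=0;m[:135]=0;m[235:]=0
m=cv2.morphologyEx(m,cv2.MORPH_OPEN,np.ones((3,3)))
cs,_=cv2.findContours(m,0,2)
for c in cs:
    if cv2.contourArea(c)>200:
        bx=cv2.boxPoints(cv2.minAreaRect(c)); print(bx.round(1).tolist()); print([onz(a,*q,12).round(1).tolist() for q in bx])
# handle: mask PCA ends both views
for c,box in((a,(110,190,40,40)),(b,(360,230,30,35))):
    x,y,w,h=box; hs=cv2.cvtColor(c["pixels"],cv2.COLOR_BGR2HSV)[y:y+h,x:x+w]
    m=((hs[...,0]<8)|(hs[...,0]>172))&(hs[...,1]>130)&(hs[...,2]>60)
    q=np.argwhere(m)[:,::-1]+[x,y]; mu=q.mean(0); d=np.linalg.svd(q-mu,full_matrices=False)[2][0]; s=(q-mu)@d
    print(mu,d,mu+d*s.min(),mu+d*s.max())
print(env.state()["ee_rot"])
```

```text
[[123.5, 216.89999389648438], [131.39999389648438, 145.39999389648438], [170.89999389648438, 149.8000030517578], [163.0, 221.3000030517578]]
[[476.3, 219.6, 12.0], [646.4, 205.6, 12.0], [636.5, 112.1, 12.0], [466.3, 127.3, 12.0]]
[128.43478261 209.69565217] [-0.48236403  0.87597086] [133.63657831 200.24921522] [124.73910012 216.40699449]
[373.42592593 246.35185185] [-0.42460322  0.90537954] [378.41039599 235.72348861] [368.35426086 257.1661406 ]
[[ 9.24959671e-01  3.80065092e-01 -3.65404923e-04]
 [ 3.80065265e-01 -9.24959140e-01  9.91598173e-04]
 [ 3.88872275e-05 -1.05606604e-03 -9.99999442e-01]]
```

View pics/crop.png

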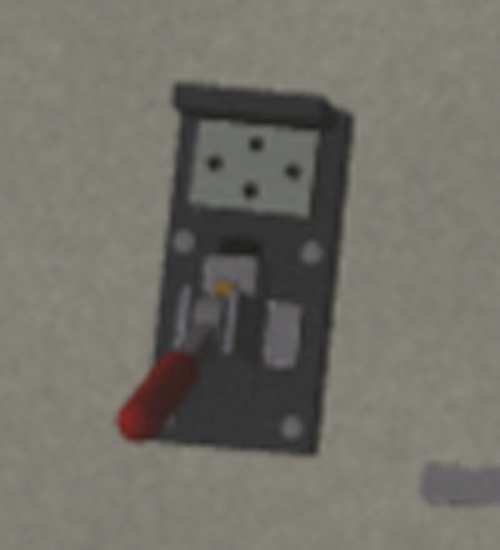

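The crop confirms it: the block with four holes lies between plunger and fence. Base rear corners are at about top px (132,218) and (163.4,220.6), and fence top far corners at about (135,147) and (166,149.4).

Run:
```python
from h import *
a=env.read_camera("top");b=env.read_camera("scene")
P=lambda u,v,z:onz(a,100+u/5-.4,130+v/5-.4,z)
rl,rr=P(160,438,12),P(317,453,12); fl,fr=P(176,85,42),P(330,97,42); r2=P(352,115,0)
print(rl,rr,fl,fr,np.linalg.norm(rl-rr),np.linalg.norm(fl-fr))
R=(rl+rr)/2;F=(fl+fr)/2; d=(F-R)[:2]; L=np.linalg.norm(d); d/=L
print("len",L,"yaw",np.degrees(np.arctan2(d[1],d[0])), "yaws edges",[np.degrees(np.arctan2(*(q-p)[[1,0]]))+90 for p,q in((rl,rr),(fl,fr))])
bl=np.mean([P(u,v,36) for u,v in((215,163),(256,144),(293,171),(250,190))],0); print("block",bl)
piv=R[:2]+d*55*L/165; print("pivot",piv)
n=np.array([-d[1],d[0]]); print("block in clamp",(bl[:2]-piv)@d,(bl[:2]-piv)@n)
# triangulate handle center
o1,d1=ray(a,128.43,209.7);o2,d2=ray(b,373.43,246.35)
s=np.linalg.lstsq(np.c_[d1,-d2],o2-o1,rcond=None)[0]; p1=o1+s[0]*d1;p2=o2+s[1]*d2;H=(p1+p2)/2
print("handle",H,np.linalg.norm(p1-p2),"clamp",(H[:2]-piv)@d,(H[:2]-piv)@n)
```

```text
[475.77946684 200.60193589  12.        ] [468.97147085 127.24461527  12.        ] [636.87339654 188.22435689  42.        ] [631.74229678 117.58667826  42.        ] 73.67255458133131 70.82379421705122
len 162.30676503352123 yaw -3.8923630696294254 yaws edges [np.float64(-5.302201656644755), np.float64(-4.154651099913252)]
block [600.03628141 153.49897969  36.        ]
pivot [526.35292812 160.25068958]
block in clamp 73.97171219046783 -1.7343397941666492
handle [487.15151106 170.81711337 121.3637375 ] 5.696370551494279 clamp -39.828265796931134 7.880967885357454
```

Call:
move_arm --jaw '[1, 1, 1, 1, 1, 1, 1, 1, 1]' --pt "0.1 -0.13 0" --pt "0.25 -0.32 0" --pt "0.4 -0.51 0" --pt "0.55 -0.7 0" --pt "0.7 -0.9 0" --pt "0.75 -0.96 0" --pt "0.75 -0.96 0" --pt "0.75 -0.96 0" --pt "0.75 -0.96 0" --yaw '[0, 0, 0, 0, 0, 0, 0, 0, 0]' --grip_force 30

```text
time_s: 1.05
tcp_pos: [284.5, -297.7, 231.3]
ee_rot: [[0.925, 0.381, 0.001], [0.381, -0.925, -0.002], [-0.0, 0.002, -1.0]]
ft_force: [0.4, -0.1, 0.4]
finger_gap: 0.374
finger_force: 0.0
```

Call:
move_arm --jaw '[1, 1, 1, 1, 1, 1, 1, 1, 1]' --pt "0.1 -0.13 0" --pt "0.25 -0.32 0" --pt "0.4 -0.51 0" --pt "0.55 -0.7 0" --pt "0.7 -0.9 0" --pt "0.75 -0.96 0" --pt "0.75 -0.96 0" --pt "0.75 -0.96 0" --pt "0.75 -0.96 0" --yaw '[0, 0, 0, 0, 0, 0, 0, 0, 0]'

```text
time_s: 1.8
tcp_pos: [350.6, -63.8, 230.9]
ee_rot: [[0.925, 0.38, -0.0], [0.38, -0.925, -0.001], [-0.001, 0.001, -1.0]]
ft_force: [-0.7, 0.2, -0.6]
finger_gap: 0.003
finger_force: 0.0
```

Call:
move_arm --jaw '[1, 1, 1, 1, 1, 1, 1, 1, 1, 1]' --pt "0.1 -0.13 0" --pt "0.25 -0.32 0" --pt "0.4 -0.51 0" --pt "0.55 -0.7 0" --pt "0.7 -0.9 0" --pt "0.75 -0.96 0" --pt "0.75 -0.96 0" --pt "0.75 -0.96 0" --pt "0.75 -0.96 0" --pt "0.75 -0.96 0" --yaw '[0.2, 0.4, 0.6, 0.8, 0.9, 0.9, 0.9, 0.9, 0.9, 0.9]'

```text
time_s: 2.63
tcp_pos: [416.4, 169.7, 230.5]
ee_rot: [[0.996, -0.085, -0.001], [-0.085, -0.996, -0.001], [-0.001, 0.001, -1.0]]
ft_force: [-0.3, -0.9, 0.3]
finger_gap: 0.004
finger_force: 0.0
```

Call:
move_arm --jaw '[1, 1, 1, 1, 1, 1, 1]' --pt "0 -0.01 0.12" --pt "0 -0.015 0.28" --pt "0 -0.015 0.43" --pt "0 -0.015 0.54" --pt "0 -0.015 0.54" --pt "0 -0.015 0.54" --pt "0 -0.015 0.54" --yaw '[0, 0, 0, 0, 0, 0, 0]'

```text
time_s: 3.22
tcp_pos: [417.3, 174.1, 124.3]
ee_rot: [[0.997, -0.083, 0.002], [-0.083, -0.997, 0.001], [0.002, -0.001, -1.0]]
ft_force: [0.4, 0.3, 0.0]
finger_gap: 0.006
finger_force: 0.0
```

Run:
```python
from h import *
ims=[]
for n in("top","scene","wrist"):
    c=env.read_camera(n); p=c["pixels"]
    if n=="top": p=p[130:270,60:240]
    if n=="scene": p=p[180:330,290:470]
    ims.append(cv2.resize(p,(400,300),interpolation=cv2.INTER_CUBIC))
ims.append(ims[0]*0)
cv2.imwrite("pics/chk.png",np.vstack([np.hstack(ims[:2]),np.hstack(ims[2:])]))
```

```text
(no output)
```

View pics/chk.png

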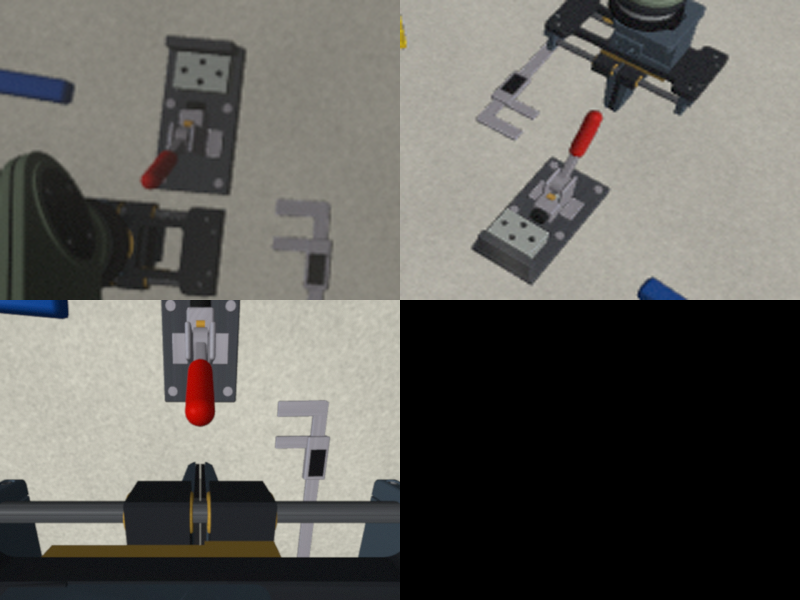

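The wrist view shows the closed fingers (px 200,470) in line with the red handle (200,400) and the clamp axis. Next I push forward along tool x.

Call:
move_arm --jaw '[1, 1, 1, 1, 1, 1, 1, 1, 1, 1, 1, 1]' --pt "0.05 0 0" --pt "0.1 0 0" --pt "0.15 0 0" --pt "0.2 0 0" --pt "0.25 0 0" --pt "0.3 0 0" --pt "0.35 0 0" --pt "0.4 0 0" --pt "0.45 0 0" --pt "0.5 0 0" --pt "0.5 0 0" --pt "0.5 0 0" --yaw '[0, 0, 0, 0, 0, 0, 0, 0, 0, 0, 0, 0]'

```text
time_s: 4.37
tcp_pos: [514.6, 166.5, 122.7]
ee_rot: [[0.997, -0.082, -0.005], [-0.082, -0.997, -0.001], [-0.005, 0.001, -1.0]]
ft_force: [-7.6, 0.7, 7.4]
finger_gap: 0.004
finger_force: 4.9
```

Run:
```python
from h import *
ims=[]
for n in("scene","wrist"):
    c=env.read_camera(n); p=c["pixels"]
    if n=="scene": p=p[180:330,290:470]
    ims.append(cv2.resize(p,(400,300),interpolation=cv2.INTER_CUBIC))
cv2.imwrite("pics/chk2.png",np.hstack(ims))
```

```text
(no output)
```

View pics/chk2.png

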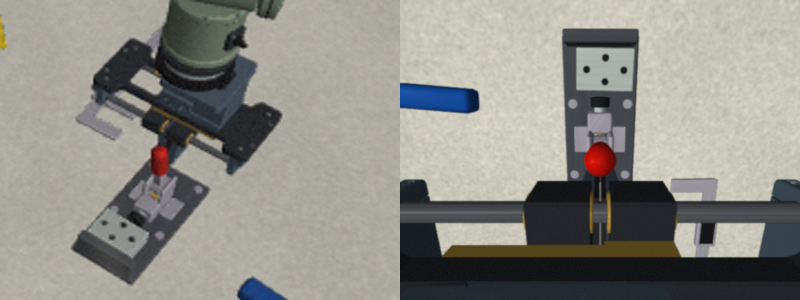

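The lever is now slightly past upright, with the handle at wrist crop px (600,160), still centred, pushing at about 10 N. I'll keep pushing until it snaps over.

Call:
move_arm --jaw '[1, 1, 1, 1, 1, 1, 1, 1, 1, 1]' --pt "0.05 0 0" --pt "0.1 0 0" --pt "0.15 0 0" --pt "0.2 0 0" --pt "0.25 0 0" --pt "0.28 0 0" --pt "0.3 0 0" --pt "0.3 0 0" --pt "0.3 0 0" --pt "0.3 0 0" --yaw '[0, 0, 0, 0, 0, 0, 0, 0, 0, 0]'

```text
time_s: 5.3
tcp_pos: [575.2, 161.8, 122.9]
ee_rot: [[0.997, -0.081, -0.0], [-0.081, -0.997, -0.0], [-0.0, 0.0, -1.0]]
ft_force: [0.0, -0.0, 0.3]
finger_gap: 0.003
finger_force: 0.0
```

Run:
```python
from h import *
ims=[]
for n in("scene","wrist"):
    c=env.read_camera(n); p=c["pixels"]
    if n=="scene": p=p[180:330,290:470]
    ims.append(cv2.resize(p,(400,300),interpolation=cv2.INTER_CUBIC))
cv2.imwrite("pics/chk3.png",np.hstack(ims))
```

```text
(no output)
```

View pics/chk3.png

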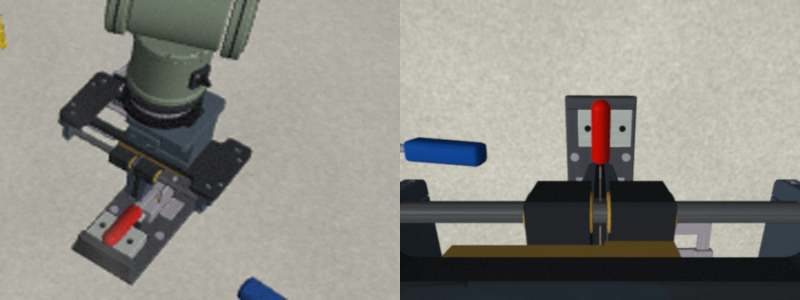

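The lever has snapped down over the block (handle at wrist crop px 600,130) and the tool carries no force. I'll retreat upward, then verify.

Call:
move_arm --jaw '[1, 1, 1, 1, 1, 1, 1, 1, 1, 1, 1, 1]' --pt "0 0 -0.1" --pt "0 0 -0.25" --pt "-0.1 0 -0.4" --pt "-0.25 0 -0.5" --pt "-0.4 0 -0.5" --pt "-0.6 0 -0.5" --pt "-0.75 0 -0.5" --pt "-0.8 0 -0.5" --pt "-0.8 0 -0.5" --pt "-0.8 0 -0.5" --pt "-0.8 0 -0.5" --pt "-0.8 0 -0.5" --yaw '[0, 0, 0, 0, 0, 0, 0, 0, 0, 0, 0, 0]'

```text
time_s: 6.4
tcp_pos: [417.6, 175.0, 222.8]
ee_rot: [[0.997, -0.082, 0.001], [-0.082, -0.997, -0.0], [0.001, -0.0, -1.0]]
ft_force: [-0.1, -0.2, -0.5]
finger_gap: 0.003
finger_force: 0.0
```

Run:
```python
from h import *
c=env.read_camera("scene"); s=cv2.resize(c["pixels"][180:330,210:410],(400,300),interpolation=cv2.INTER_CUBIC)
a=env.read_camera("top"); t=cv2.resize(a["pixels"][110:230,110:310],(400,300),interpolation=cv2.INTER_CUBIC)
cv2.imwrite("pics/fin.png",np.hstack([s,t])); print(env.state()["ft_force"],env.state()["time_s"])
```

```text
[-0.41280863 -0.18262759  0.30025916] 6.5
```

View pics/fin.png

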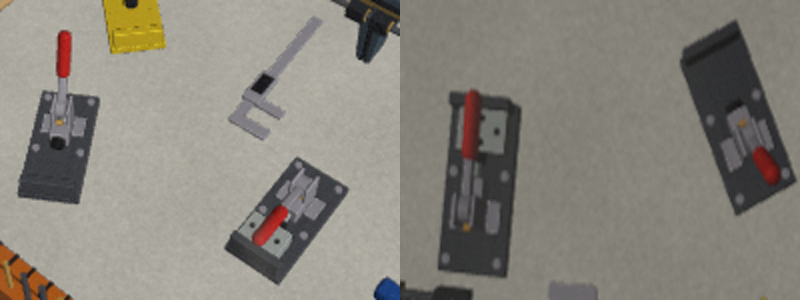

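The work lever is flat forward and closed (left crop px 270,225; right crop 470,125), with the block up against the fence. The empty clamp's lever is still open (left crop 63,55), and the robot is clear of everything.

```bash
python3 -c "
from cell import env
print(env.hand_in())"
```

```text
the job is handed in; nothing more can be done
None
```

I flipped the work clamp's lever until it snapped closed with the block against the fence, left the empty clamp open, and handed the job in at about 6.5 s; the final pictures show this, but the hand-in returned no verdict.

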